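Push the printing block into the registration corner

ROBOT

A 6-joint arm with a two-finger parallel gripper is mounted at the origin on a cart in front of the work surface, level with it; the furniture and walls round the work are solid. World frame = base frame: x ahead of the robot, y to its left, z up, the work surface at z = 0. Lengths are in m, angles in rad, forces in N, time in s.
With the tool pointing down it reaches from about 0.35 to 0.775 m from the base axis. Payload 7.3 kg.
Tool frame: the origin (TCP) lies on the centre line of the jaws, within the pads' length; the fingertips stand 17 mm ahead of it and the grasp point (between the pads) lies 2 mm behind it (robot.tcp_to_tips is the distance from the TCP to the fingertips, in m); z points along the fingers, y is the line along which they close (so a half turn about z gives the same grasp; the last joint's range is limited). The gripper opens to 92 mm and grips with 3 to 60 N. Pads are 19 mm wide; open, the fingers measure 130 mm over their backs; the gripper's body (75 mm by 190 mm) begins 47 mm behind the grasp point.
Start: joints at [1.196, 0.342, 1.524, -0, 1.275, -0.146], TCP at [0.119, 0.511, 0.244] pointing down, gripper open.
Joint ranges: [-2.53, 2.53], [-0.77, 2.02], [0.04, 2.7], [-1, 4.14], [0.28, 2.66], [-3.11, 3.11]. Speed limits (rad/s): [2.57, 2.57, 3.14, 3.14, 3.14, 3.14].

INTERFACE

Orientations are given as [roll, pitch, yaw] about the fixed x, y, z axes, in that order (R = Rz(yaw) Ry(pitch) Rx(roll)).
In Python, from cell import robot gives the robot as it stands. The module is installed in compiled form; this text tells all that it offers.
- The arm moves only by the tool carry_out, never from a script. Its argument "commands" is a list of rows, each a list of 3 entries, a list of its own where there are three numbers: the shift along the tool's x, y, z in m, then the turn about the tool's z in rad, then the opening, from 0 (shut) to 1 (fully open). In form: [[[dx, dy, dz], yaw, claw], ...]. A call has 1 to 20 rows; each row shifts and turns the commanded pose from where the row before left it, along the tool's axes as they then stand; what a row does not reach is not made up. A row lasts 1/8 s, in which the tool goes at most 62.5 mm and 10.7 degrees, less where a joint would pass 70% of its speed; a pose out of reach is approached as far as the arm can. A call is refused whole if a number of a shift passes 0.0625 or a number of a turn 0.188, either way. A call with a gripper value outside its range is refused whole. The fingers move at their own pace and stop on an object; "newtons" is the grip in N (left out, the last holds). Time passes only in rows, so rows that do not move let the fingers close. It gives the time, the measured TCP pose, the force, the opening and the grip force at its end, in the units of the state.
- robot.observe(): the state, without advancing time (a new reading comes with each control period).
- robot.read_camera(name): name is "scene" or "top" or "wrist"; returns a dict with "pixels" (420x560x3 uint8, red, green, blue), "fx", "fy", "cx", "cy" (pixels), "k1" (the pictures are not rectified: a ray, as slopes to the right and down, at radius r is drawn at 1 + k1 r^2 times it, then the intrinsics apply), "view" (4x4, takes a point from world to camera coordinates); the wrist camera has in their place "T_tool_cam" (4x4, takes a point from camera to tool coordinates, whose origin is the TCP and whose axes are the flange's). Camera axes: x right, y up, looking along -z (the intrinsics and any distortion apply to the point x, -y, -z); pixel columns grow to the right and rows downward; lengths in m; the calibration is good to about 2 mm. A picture is of the moment at which its call begins: read the wrist's pose just before it. There is no depth.
- robot.hand_in(): hands the job in; it is judged then, once.
Trained networks look in a picture, given as the dict that the camera call returned (one of the last four; its "shot" number tells which), for a name from the list of things; names that differ only in an ending like _2 or _b are one class to them, and where a whole thing is asked for, a point or a joint stands for the part that bears it (a point fixed in the world has none). Each returns a list of dicts, best first, with "p" (0 to 1); they miss things now and then, are a little off and sometimes report something else, mostly with a low value. They report only what shows in the picture. A call takes as long as a camera call.
- robot.find_in(picture, name): "at" ([column, row] in pixels, amid what is visible of it).
- robot.tip_of(picture, name): "at" ([column, row] in pixels: a listed point, or the origin of a listed thing).
The state is a dict: "time": time; "qpos": joint angles; "qvel": joint speeds; "joint_efforts": joint torques, N m; "tool_pos": TCP position; "tool_rot": TCP orientation; "contact_force": force on the tool from outside, world axes, zero at the start; "torque": the same for the moment, N m; "opening": finger opening in m; "grip_force": force on a finger pad.
Only numpy, scipy, OpenCV 4.12 (cv2) and the standard library are available. Lean on these libraries where they do the work, as an engineer would, in place of code of your own. Each camera call takes 0.05 s, during which the arm holds its last target. There are 200 camera calls.

TASK

Line up the dark wooden printing block for the next print: with the fingertips, push it along the table into the inside corner of the L-shaped wooden stop, so that one long side lies flush against the long batten and one end against the short batten. Only push it - it must stay flat on the table and never be lifted or tipped - and leave the jars, the pot and the loop tool round it where they are.

Things in the scene. Friction and masses are not known exactly. Their poses are not given: they have to be found in the camera images.
- printing_block: Loose dark-brown rectangular wooden block, 62 mm (x) by 115 mm (y, the long way), 52 mm high, about 0.5 kg; origin at the centre of its underside. It starts flat in the open side of the L, its centre 10 to 15 cm from the long batten's face and 13 to 22 cm from the short one's, turned up to 0.45 rad. Either end may lead.
- corner_stop: Fixed L of two light-brown battens 22 mm wide, 28 mm high (31 mm at a steel angle plate and screws on top). Origin on the table in the inside corner. Long batten (far side, 300 mm): inner face x = 0, runs along -y. Short batten (left end, 110 mm): inner face y = 0, runs along -x. Seated, the block has its centre near x -31, y -58 mm and its long way along y.
- cream_jar: Loose cream jar with a blue lid, 56 mm across, 70 mm high; origin under its centre. Bystander.
- amber_jar: Loose brown jar with a black lid, 48 mm across, 60 mm high; origin under its centre. Bystander.
- speckled_tin: Loose pale speckled pot with a brown lid, 62 mm across, 62 mm high; origin under its centre. Bystander.
- loop_tool: Loose trimming tool with a wooden handle and a wire loop, 176 mm long (its y), 26 mm wide, 17 mm high, lying flat; origin under its middle. Bystander.

How it is judged:
At the end, for the whole second after the job is handed in: The block rests flat on the table in the inside corner: its long side within about 3.5 mm of the long batten and parallel to it within 0.03 rad, its end within about 3.5 mm of the short batten, at rest (x of printing_block in the frame of corner_stop between -0.035 and -0.026 m and y of printing_block in the frame of corner_stop between -0.0615 and -0.053 m and angle between the y axis of printing_block and the y axis of corner_stop, either way round below 0.03 rad and height (world z) of printing_block below 0.004 m and angle between printing_block's own z axis and vertical below 0.04 rad and linear speed of printing_block below 0.01 m/s); the robot touches nothing.
It fails at once if the block is lifted off the table (height (world z) of printing_block above 0.012 m).
It fails at once if the block is tipped (angle between printing_block's own z axis and vertical above 0.2 rad).
It fails at once if a jar, the pot or the loop tool is moved more than 25 mm or a vessel is tipped (distance of any of cream_jar, amber_jar, speckled_tin, loop_tool from where it was at the start of the episode above 0.025 m or angle between any of cream_jar, amber_jar, speckled_tin's own z axis and vertical above 0.3 rad).
It also fails if it takes over 66 s, if anything falls off the work surface, if the arm or the gripper's body presses on something with over 40 N, if the wrist force passes 120 N, or if a joint passes its speed limit or range.

## Working session

There is one attempt and no reset: what is moved stays moved. The work goes in short steps, Python scripts to look and compute and a tool call to move; the robot and the scene stay as the last step left them, time stands still between calls to the robot, and variables do not carry over. Pictures are saved under pics/ and viewed, at most 10 in all, crops included, and the job is handed in when it is done.

Besides the shell and the picture viewer there is one more tool, called after "Call:" by a JSON object that holds its "op" and its "data", one argument or row to a line. carry_out: Moves the arm, as the interface text tells. Its arguments: {"type":"object","properties":{"commands":{"type":"array"},"newtons":{"type":"number"}},"required":["commands"]}

```bash
mkdir -p pics; cat > h.py <<'E'
import numpy as np, cv2
from cell import robot
def ray(c,px):
    u=(px[0]-c["cx"])/c["fx"]; v=(px[1]-c["cy"])/c["fy"]
    rd=np.hypot(u,v); r=rd
    for _ in range(30): r=rd/(1+c["k1"]*r*r)
    s=r/rd if rd>0 else 1
    return np.array([u*s,-v*s,-1.])
def pt(c,px,z):
    V=np.array(c["view"]); T=np.linalg.inv(V)
    d=T[:3,:3]@ray(c,px); o=T[:3,3]
    return o+d*(z-o[2])/d[2]
def proj(c,P):
    p=np.array(c["view"])@np.append(P,1); x=p[0]/-p[2]; y=-p[1]/-p[2]
    k=1+c["k1"]*(x*x+y*y)
    return np.array([c["cx"]+c["fx"]*x*k,c["cy"]+c["fy"]*y*k])
def save(c,n,k=1): cv2.imwrite(n,cv2.resize(c["pixels"][:,:,::-1],None,fx=k,fy=k,interpolation=cv2.INTER_CUBIC))
E
python3 - <<'E'
from h import *
s=robot.observe();print(s)
for n in ["top","scene"]:
    c=robot.read_camera(n);save(c,f"pics/{n}0.png",1.4)
    print(n,np.round(np.linalg.inv(c["view"]),3).tolist(),c["fx"],c["k1"])
    for o in ["printing_block","corner_stop","cream_jar","amber_jar","speckled_tin","loop_tool"]:
        f=robot.find_in(c,o)[:2];t=robot.tip_of(c,o)[:2]
        print(o,[(np.round(a["at"]),a["p"]) for a in f],[(np.round(a["at"]),a["p"],np.round(pt(c,a["at"],0),3)) for a in t])
E
```

```text
{'time': 0.0, 'qpos': array([ 1.19603071e+00,  3.42721171e-01,  1.52499582e+00, -8.15199126e-06,
        1.27542496e+00, -1.46011712e-01]), 'qvel': array([-6.33522116e-05, -7.63605849e-04, -2.13245746e-03, -1.74724151e-03,
       -3.42655349e-04, -3.94668211e-04]), 'joint_efforts': array([-1.13132042e-03, -4.31247067e+01, -2.44225323e+01,  7.17013143e-02,
        5.61280386e-02, -1.27172584e-04]), 'tool_pos': array([0.11889708, 0.5109691 , 0.24305316]), 'tool_rot': array([-3.14005871e+00, -2.17699476e-04,  2.91284096e+00]), 'contact_force': array([-0.35728826,  0.29153693, -0.47604466]), 'torque': array([-0.01711849,  0.05689895,  0.04008345]), 'grip_force': 0.0, 'opening': 0.0919011058622718}
top [[0.007, 0.998, -0.062, 0.437], [-1.0, 0.007, -0.006, 0.091], [-0.006, 0.062, 0.998, 1.722], [0.0, 0.0, 0.0, 1.0]] 516.4132002306225 0.004469119361223061
printing_block [] [(array([311., 189.]), 0.95, array([ 0.596, -0.015,  0.   ]))]
corner_stop [(array([272., 164.]), 0.86)] [(array([248., 171.]), 0.68, array([0.656, 0.197, 0.   ])), (array([390., 211.]), 0.54, array([ 0.523, -0.278,  0.  
[... 576 characters left out ...]
1, 0.718, 0.696, 0.885], [0.0, 0.0, 0.0, 1.0]] 454.7472928700976 -0.06422175309151174
printing_block [(array([328., 217.]), 0.94)] [(array([328., 225.]), 0.81, array([ 0.584, -0.02 , -0.   ]))]
corner_stop [(array([313., 186.]), 0.6)] [(array([283., 179.]), 0.76, array([0.667, 0.192, 0.   ]))]
cream_jar [(array([414., 282.]), 0.66)] [(array([409., 287.]), 0.63, array([ 0.528, -0.287,  0.   ]))]
amber_jar [(array([199., 196.]), 0.87)] [(array([203., 203.]), 0.58, array([0.446, 0.312, 0.   ]))]
speckled_tin [(array([216., 157.]), 0.89)] [(array([216., 164.]), 0.66, array([0.601, 0.405, 0.   ]))]
loop_tool [(array([149., 182.]), 0.78)] [(array([153., 182.]), 0.54, array([0.425, 0.497, 0.   ]))]
```

View pics/top0.png

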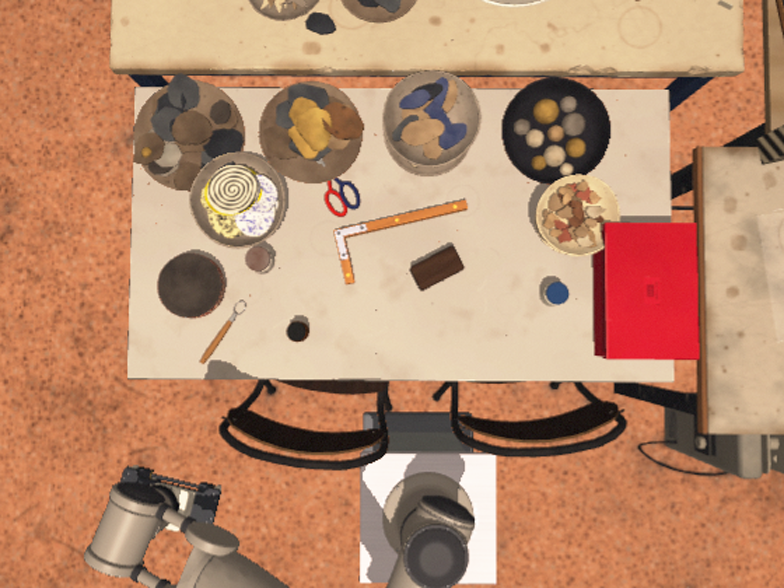

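View pics/scene0.png

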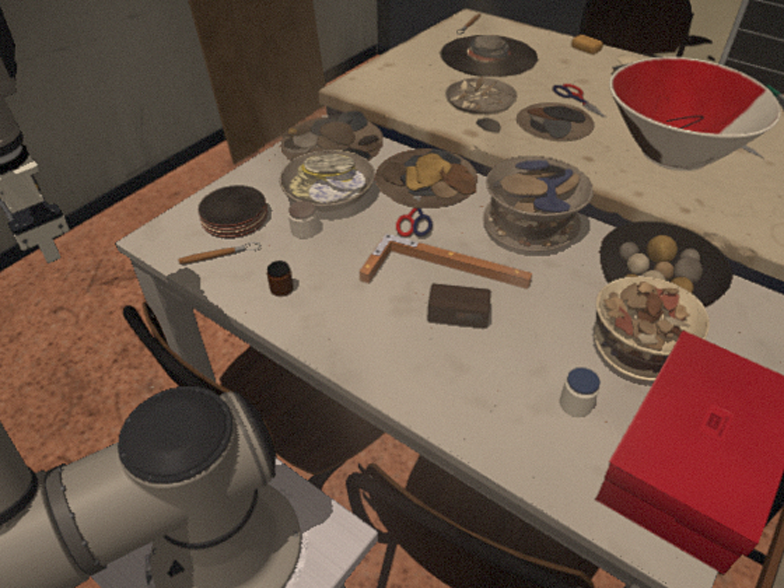

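The top view shows the L with its inside corner near (349,243) and its long batten reaching (466,205). The block is at (437,267). The amber jar at (297,329), the pot at (260,257) and the cream jar at (556,292) stand clear. Next I fit both shapes numerically.

```bash
python3 - <<'E'
from h import *
c=robot.read_camera("top")
hsv=cv2.cvtColor(c["pixels"],cv2.COLOR_RGB2HSV)
roi=np.zeros((420,560),np.uint8);roi[135:215,225:345]=1
H,S,V=cv2.split(hsv)
for n,box,z,m in [("block",(170,212,288,338),.052,V<90),("long",(138,172,252,340),.028,(S>130)&(H<20)&(V>90)),("short",(182,206,238,258),.028,(S>130)&(H<20)&(V>90))]:
    a=np.zeros((420,560),np.uint8);a[box[0]:box[1],box[2]:box[3]]=1
    k=(m&(a>0)).astype(np.uint8)
    ys,xs=np.nonzero(k)
    P=np.array([pt(c,(x,y),z)[:2] for x,y in zip(xs,ys)])
    r=cv2.minAreaRect((P*1000).astype(np.float32))
    print(n,len(P),np.round(r[0]),np.round(r[1]),r[2],np.round(cv2.boxPoints(r)).tolist())
E
```

```text
block 663 [586. -13.] [ 61. 114.] 26.96626853942871 [[533.0, 23.0], [584.0, -78.0], [639.0, -50.0], [587.0, 51.0]]
long 527 [707.  48.] [ 24. 273.] 13.442249298095703 [[663.0, 178.0], [727.0, -88.0], [750.0, -82.0], [686.0, 183.0]]
short 108 [580. 194.] [61. 22.] 13.055228233337402 [[548.0, 198.0], [553.0, 177.0], [612.0, 190.0], [607.0, 212.0]]
```

Call:
{"op": "carry_out", "data": {
  "commands": [
    [[0, 0, 0], -0.154, 1],
    [[0, 0, 0], -0.154, 1],
    [[0, 0, 0], -0.154, 1],
    [[-0.021, -0.049, 0], 0, 1],
    [[-0.021, -0.049, 0], 0, 1],
    [[-0.021, -0.049, 0], 0, 1],
    [[-0.021, -0.049, 0], 0, 1],
    [[-0.021, -0.049, 0], 0, 1],
    [[-0.021, -0.049, 0], 0, 1],
    [[-0.021, -0.049, 0], 0, 1],
    [[-0.021, -0.049, 0], 0, 1],
    [[-0.021, -0.049, 0], 0, 1],
    [[-0.021, -0.049, 0], 0, 1],
    [[-0.021, -0.049, 0], 0, 1],
    [[-0.021, -0.049, 0], 0, 1],
    [[0, 0, 0], 0, 1],
    [[0, 0, 0], 0, 1]
  ]
}}

```text
time: 3.48
tool_pos: [0.4996, -0.0022, 0.2434]
tool_rot: [3.141, -0.001, -2.909]
contact_force: [-0.5, -0.1, -0.2]
opening: 0.0917
grip_force: 0.0
```

```bash
python3 - <<'E'
from h import *
s=robot.observe();print(s["tool_pos"],s["tool_rot"],s["time"],s["qpos"])
c=robot.read_camera("wrist");save(c,"pics/w1.png",1.4)
print(np.round(c["T_tool_cam"],3).tolist(),c["fx"])
E
```

```text
[ 0.49962665 -0.00221648  0.24342199] [ 3.14076162e+00 -8.31832166e-04 -2.90891538e+00] 3.475 [-1.58226453e-01  2.96446414e-01  1.59136728e+00  4.74900081e-04
  1.25486472e+00 -1.96184750e+00]
[[0.0, 0.951, 0.308, 0.084], [1.0, -0.001, 0.0, -0.001], [0.0, 0.308, -0.951, -0.142], [0.0, 0.0, 0.0, 1.0]] 317.7896913571679
```

View pics/w1.png

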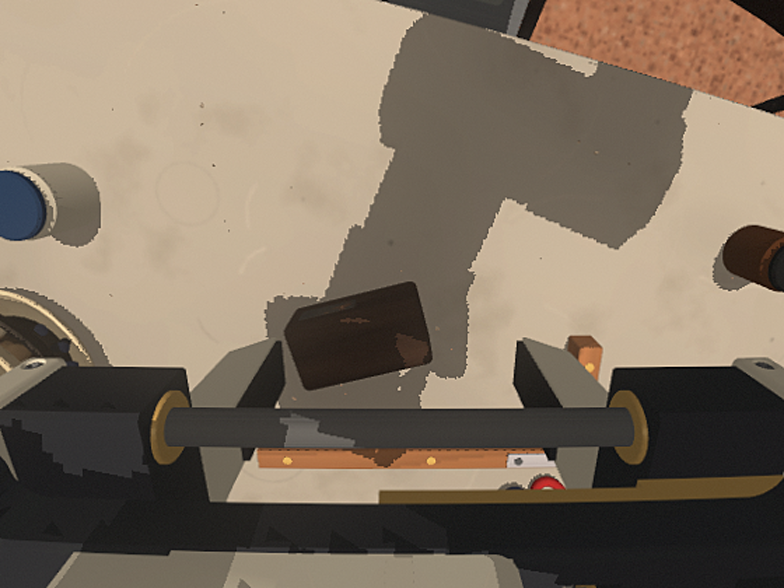

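The wrist view shows the block at (360,335), the long batten as a near-horizontal strip at row ~460, and the short batten at (585,355). I'll measure the strip's angle and position.

```bash
cat >> h.py <<'E'
from scipy.spatial.transform import Rotation as Ro
def wrist():
    s=robot.observe(); c=robot.read_camera("wrist")
    T=np.eye(4);T[:3,:3]=Ro.from_euler("xyz",s["tool_rot"]).as_matrix();T[:3,3]=s["tool_pos"]
    c["view"]=np.linalg.inv(T@np.array(c["T_tool_cam"])); return c,s
def fitstop(xy,c0=(.658,.2),y=.233):
    d=np.array(xy)-c0; return np.array([np.cos(y)*d[0]+np.sin(y)*d[1],-np.sin(y)*d[0]+np.cos(y)*d[1]])
E
python3 - <<'E'
from h import *
c,s=wrist()
H,S,V=cv2.split(cv2.cvtColor(c["pixels"],cv2.COLOR_RGB2HSV))
m=(S>120)&(H<16)&(V>110)
e=[]
for col in list(range(190,300,3))+list(range(306,365,3)):
    r=np.nonzero(m[318:336,col])[0]
    if len(r)>5:e.append(pt(c,(col,318+r[0]-.5),.028)[:2])
e=np.array(e);v=cv2.fitLine((e*1000).astype(np.float32),cv2.DIST_HUBER,0,.01,.01).ravel();print("long inner",len(e),v,np.arctan2(-v[0],v[1]) if v[1]>0 else np.arctan2(v[0],-v[1]))
mm=(V<75)&(S>60);a=np.zeros(m.shape,bool);a[195:285,195:315]=1
for o in ["corner_stop","printing_block"]:
    print(o,[(a["at"],a["p"],pt(c,a["at"],0)) for a in robot.tip_of(c,o)[:2]])
for n,p,z in [("top corners",[(286,333),(414,282),(432,360),(306,390)],.052),("short batten inner bottom-ish",[(568,337),(578,372)],.028)]:
    for q in p: w=pt(c,np.array(q)/1.4,z);print(n,np.round(w,4),np.round(fitstop(w[:2]),4))
for p in e[::12]:print(np.round(fitstop(p),4))
E
```

```text
long inner 52 [ 2.2807512e-01 -9.7364354e-01  6.9956000e+02  2.4748634e+01] 0.23010024
corner_stop []
printing_block [([258.0, 232.7], 0.55, array([ 0.58829934, -0.01726189,  0.        ]))]
top corners [ 0.5861 -0.0766  0.052 ] [-0.1338 -0.2526]
top corners [0.5191 0.0149 0.052 ] [-0.1779 -0.1481]
top corners [0.5821 0.0461 0.052 ] [-0.1094 -0.1322]
top corners [ 0.6351 -0.0517  0.052 ] [-0.0804 -0.2396]
short batten inner bottom-ish [0.5443 0.1627 0.028 ] [-0.1192 -0.01  ]
short batten inner bottom-ish [0.5753 0.1841 0.028 ] [-0.0842  0.0036]
[-0.0017 -0.2887]
[ 0.0011 -0.2397]
[ 0.009 -0.191]
[-0.0009 -0.119 ]
[-0.0023 -0.0701]
```

Call:
{"op": "carry_out", "data": {
  "commands": [
    [[0.005, -0.018, 0], 0, 0.5],
    [[0.005, -0.017, 0], 0, 0.5],
    [[0, 0, 0.04], 0, 0.5],
    [[0, 0, 0.04], 0, 0.5],
    [[0, 0, 0.04], 0, 0.5],
    [[0, 0, 0.04], 0, 0.5],
    [[0, 0, 0.03], 0, 0.5],
    [[0, 0, 0.015], 0, 0.5],
    [[0, 0, 0.013], 0, 0.5],
    [[0, 0, 0], 0, 0.5],
    [[0, 0, 0], 0, 0.5]
  ]
}}

```text
time: 5.05
tool_pos: [0.4991, -0.039, 0.0265]
tool_rot: [-3.141, 0.001, -2.908]
contact_force: [-0.3, -0.3, -0.2]
opening: 0.0458
grip_force: 0.0
```

Call:
{"op": "carry_out", "data": {
  "commands": [
    [[-0.006, 0, 0], 0, 0.5],
    [[-0.006, 0, 0], 0, 0.5],
    [[-0.006, 0, 0], 0, 0.5],
    [[-0.006, 0, 0], 0, 0.5],
    [[-0.005, 0, 0], 0, 0.5],
    [[-0.005, 0, 0], 0, 0.5],
    [[-0.005, 0, 0], 0, 0.5],
    [[-0.005, 0, 0], 0, 0.5],
    [[-0.005, 0, 0], 0, 0.5],
    [[-0.005, 0, 0], 0, 0.5],
    [[-0.005, 0, 0], 0, 0.5],
    [[-0.005, 0, 0], 0, 0.5],
    [[-0.005, 0, 0], 0, 0.5],
    [[-0.005, 0, 0], 0, 0.5],
    [[0, 0, 0], 0, 0.5],
    [[0, 0, 0], 0, 0.5]
  ]
}}

```text
time: 7.05
tool_pos: [0.5709, -0.0218, 0.0259]
tool_rot: [-3.141, 0.001, -2.908]
contact_force: [-0.9, -0.2, 0.8]
opening: 0.0457
grip_force: 0.0
```

```bash
python3 - <<'E'
from h import *
c,s=wrist();save(c,"pics/w2.png",1.4)
print(s["tool_pos"],s["tool_rot"],fitstop(s["tool_pos"][:2]),s["contact_force"])
E
```

```text
[ 0.57091359 -0.02181099  0.02586773] [-3.14131780e+00  1.03987100e-03 -2.90845952e+00] [-0.13594877 -0.1957092 ] [-0.93842771 -0.2312574   0.84912885]
```

View pics/w2.png

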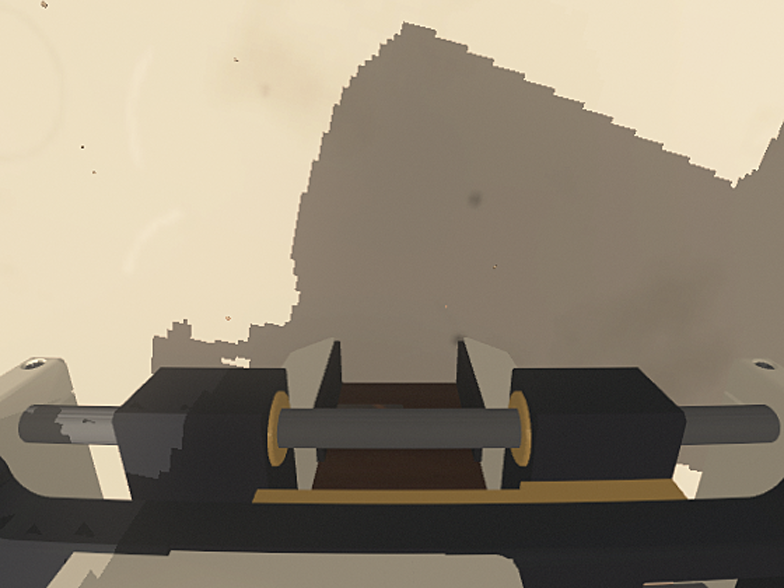

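The block lies square against both fingertips, its near edge level at row 383. I keep pushing.

Call:
{"op": "carry_out", "data": {
  "commands": [
    [[-0.005, 0, 0], 0, 0.5],
    [[-0.005, 0, 0], 0, 0.5],
    [[-0.005, 0, 0], 0, 0.5],
    [[-0.005, 0, 0], 0, 0.5],
    [[-0.005, 0, 0], 0, 0.5],
    [[-0.005, 0, 0], 0, 0.5],
    [[-0.005, 0, 0], 0, 0.5],
    [[-0.005, 0, 0], 0, 0.5],
    [[-0.005, 0, 0], 0, 0.5],
    [[-0.005, 0, 0], 0, 0.5],
    [[-0.003, 0, 0], 0, 0.5],
    [[-0.002, 0, 0], 0, 0.5],
    [[-0.002, 0, 0], 0, 0.5],
    [[-0.001, 0, 0], 0, 0.5],
    [[0, 0, 0], 0, 0.5]
  ]
}}

```text
time: 8.98
tool_pos: [0.6271, -0.0083, 0.0257]
tool_rot: [3.142, 0.0, -2.908]
contact_force: [-2.5, 0.4, 0.9]
opening: 0.046
grip_force: 0.9
```

Call:
{"op": "carry_out", "data": {
  "commands": [
    [[-0.001, 0, 0], 0, 0.5],
    [[-0.001, 0, 0], 0, 0.5],
    [[-0.001, 0, 0], 0, 0.5],
    [[0, 0, 0], 0, 0.5]
  ]
}}

```text
time: 9.48
tool_pos: [0.63, -0.0076, 0.0256]
tool_rot: [3.142, 0.0, -2.908]
contact_force: [-0.7, 0.5, -0.5]
opening: 0.0461
grip_force: 0.6
```

Call:
{"op": "carry_out", "data": {
  "commands": [
    [[-0.001, 0, 0], 0, 0.5],
    [[-0.001, 0, 0], 0, 0.5],
    [[-0.001, 0, 0], 0, 0.5],
    [[0, 0, 0], 0, 0.5]
  ]
}}

```text
time: 9.98
tool_pos: [0.632, -0.0071, 0.0257]
tool_rot: [3.141, -0.002, -2.908]
contact_force: [-5.3, -1.3, 2.0]
opening: 0.0457
grip_force: 2.8
```

Call:
{"op": "carry_out", "data": {
  "commands": [
    [[-0.001, 0, 0], 0, 0.5],
    [[-0.001, 0, 0], 0, 0.5],
    [[0, 0, 0], 0, 0.5]
  ]
}}

```text
time: 10.35
tool_pos: [0.6319, -0.0071, 0.0257]
tool_rot: [3.141, -0.006, -2.908]
contact_force: [-13.4, -4.1, 8.0]
opening: 0.0457
grip_force: 7.0
```

The force rose to 14 N and the motion stalled, so the block is flush on the long batten. Before going round to its end I check the clearance to the bowls.

```bash
python3 - <<'E'
from h import *
c=robot.read_camera("top");save(c,"pics/t2.png",1.4)
for q in [(432,176),(400,165),(465,160),(537,215),(545,235)]:
  for z in (.0,.1): w=pt(c,np.array(q)/1.4,z);print(q,z,np.round(w,3),np.round(fitstop(w[:2]),3))
E
```

```text
(432, 176) 0.0 [ 0.811 -0.006  0.   ] [ 0.101 -0.236]
(432, 176) 0.1 [ 0.789 -0.001  0.1  ] [ 0.081 -0.226]
(400, 165) 0.0 [0.837 0.071 0.   ] [ 0.144 -0.167]
(400, 165) 0.1 [0.814 0.072 0.1  ] [ 0.122 -0.161]
(465, 160) 0.0 [ 0.85  -0.086  0.   ] [ 0.121 -0.322]
(465, 160) 0.1 [ 0.826 -0.076  0.1  ] [ 0.1   -0.307]
(537, 215) 0.0 [ 0.717 -0.258  0.   ] [-0.048 -0.46 ]
(537, 215) 0.1 [ 0.701 -0.238  0.1  ] [-0.059 -0.436]
(545, 235) 0.0 [ 0.669 -0.277  0.   ] [-0.099 -0.467]
(545, 235) 0.1 [ 0.656 -0.256  0.1  ] [-0.107 -0.443]
```

View pics/t2.png

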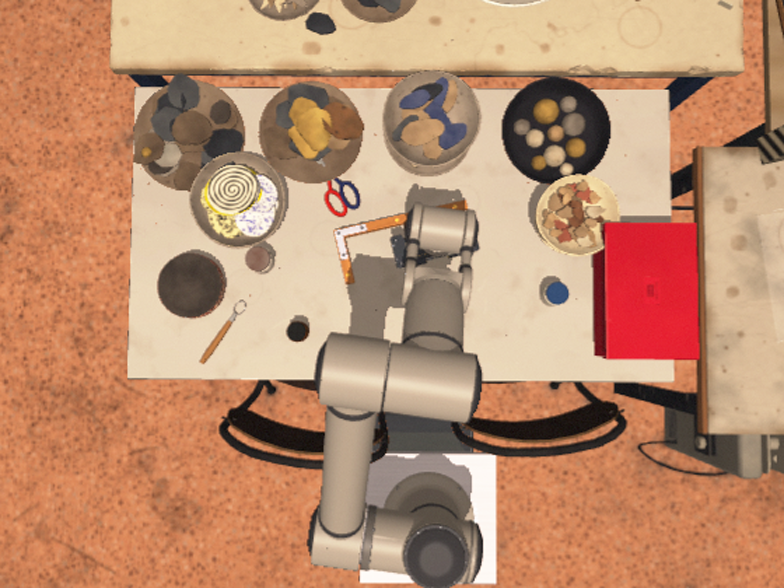

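The top view shows the gripper over the block at (440,235), with the bowls clear of it and the jars where they were. I back off, close the fingers and go round to the end.

Call:
{"op": "carry_out", "data": {
  "commands": [
    [[0.01, 0, 0], 0, 0.5],
    [[0.012, 0, 0], 0, 0.5],
    [[0.013, 0, 0], 0, 0.3],
    [[0, -0.022, 0], 0, 0],
    [[0, -0.022, 0], 0, 0],
    [[0, -0.022, 0], 0, 0],
    [[0, -0.022, 0], 0, 0],
    [[0, 0, 0], 0, 0],
    [[-0.02, 0, 0], 0, 0],
    [[-0.02, 0, 0], 0, 0],
    [[-0.02, 0, 0], 0, 0],
    [[-0.012, 0, 0], 0, 0],
    [[0, 0, 0], 0, 0],
    [[0, 0, 0], 0, 0]
  ]
}}

```text
time: 12.15
tool_pos: [0.6903, -0.0833, 0.0254]
tool_rot: [3.141, -0.001, -2.908]
contact_force: [-0.7, 0.3, -0.1]
opening: -0.0
grip_force: 0.0
```

```bash
python3 - <<'E'
from h import *
c,s=wrist();save(c,"pics/w3.png",1.4)
print(s["tool_pos"],s["tool_rot"],fitstop(s["tool_pos"][:2]),s["contact_force"],s["opening"])
E
```

```text
[ 0.69033446 -0.0833242   0.02536912] [ 3.14096428e+00 -1.01210074e-03 -2.90816251e+00] [-0.03395813 -0.28313418] [-0.71371417  0.26166627 -0.10732779] -9.206276531649677e-07
```

View pics/w3.png

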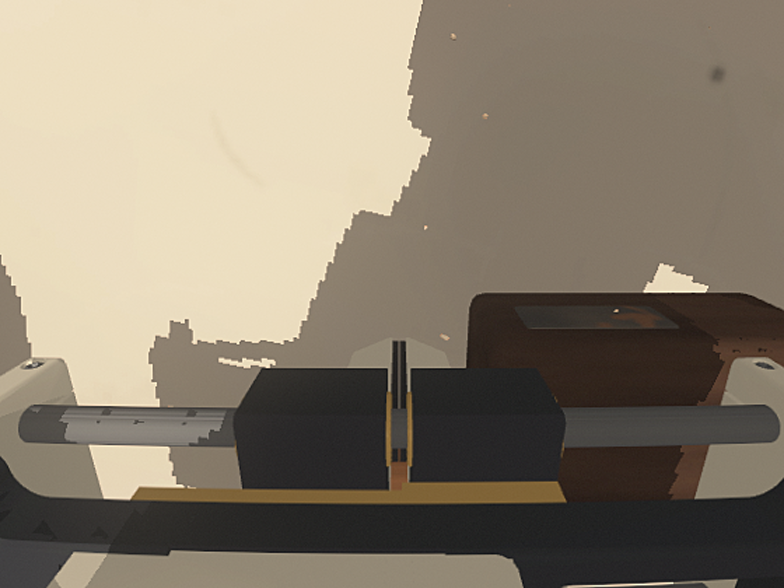

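The fingers are closed left of the block in the picture (its end edge at column 468), and the block's edge is level at row 295. I push along the batten.

Call:
{"op": "carry_out", "data": {
  "commands": [
    [[0, 0.005, 0], 0, 0],
    [[0, 0.005, 0], 0, 0],
    [[0, 0.005, 0], 0, 0],
    [[0, 0.005, 0], 0, 0],
    [[0, 0.005, 0], 0, 0],
    [[0, 0.005, 0], 0, 0],
    [[0, 0.005, 0], 0, 0],
    [[0, 0.005, 0], 0, 0],
    [[0, 0.005, 0], 0, 0],
    [[0, 0.005, 0], 0, 0],
    [[0, 0.005, 0], 0, 0],
    [[0, 0.005, 0], 0, 0],
    [[0, 0.005, 0], 0, 0],
    [[0, 0.005, 0], 0, 0],
    [[0, 0.005, 0], 0, 0],
    [[0, 0, 0], 0, 0]
  ]
}}

```text
time: 14.2
tool_pos: [0.6736, -0.0099, 0.0257]
tool_rot: [3.141, 0.0, -2.908]
contact_force: [0.0, -0.8, -0.2]
opening: 0.0006
grip_force: 0.4
```

```bash
python3 - <<'E'
from h import *
c,s=wrist();save(c,"pics/w4.png",1.4)
print(fitstop(s["tool_pos"][:2]),s["contact_force"])
E
```

```text
[-0.03333137 -0.20782279] [ 0.02946219 -0.7771384  -0.22583708]
```

View pics/w4.png

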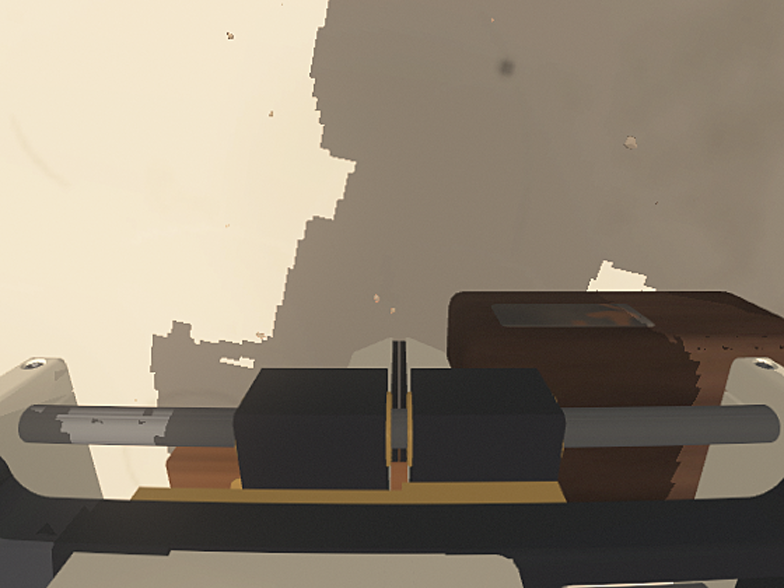

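The block is still level against the batten and follows the fingertips (its end edge now at column 448).

Call:
{"op": "carry_out", "data": {
  "commands": [
    [[0, 0.005, 0], 0, 0],
    [[0, 0.005, 0], 0, 0],
    [[0, 0.005, 0], 0, 0],
    [[0, 0.005, 0], 0, 0],
    [[0, 0.005, 0], 0, 0],
    [[0, 0.005, 0], 0, 0],
    [[0, 0.005, 0], 0, 0],
    [[0, 0.005, 0], 0, 0],
    [[0, 0.005, 0], 0, 0],
    [[0, 0.005, 0], 0, 0],
    [[0, 0.005, 0], 0, 0],
    [[0, 0.005, 0], 0, 0],
    [[0, 0.003, 0], 0, 0],
    [[0, 0.002, 0], 0, 0],
    [[0, 0.002, 0], 0, 0],
    [[0, 0, 0], 0, 0]
  ]
}}

```text
time: 16.25
tool_pos: [0.6582, 0.0548, 0.0257]
tool_rot: [3.141, 0.0, -2.908]
contact_force: [0.2, -0.3, 0.7]
opening: 0.0003
grip_force: 0.4
```

Call:
{"op": "carry_out", "data": {
  "commands": [
    [[0, 0.001, 0], 0, 0],
    [[0, 0.001, 0], 0, 0],
    [[0, 0.001, 0], 0, 0],
    [[0, 0, 0], 0, 0]
  ]
}}

```text
time: 16.75
tool_pos: [0.6575, 0.0576, 0.0257]
tool_rot: [3.141, -0.0, -2.908]
contact_force: [0.5, -3.0, 0.7]
opening: 0.0008
grip_force: 0.8
```

Call:
{"op": "carry_out", "data": {
  "commands": [
    [[0, 0.001, 0], 0, 0],
    [[0, 0.001, 0], 0, 0],
    [[0, 0.001, 0], 0, 0],
    [[0, 0, 0], 0, 0]
  ]
}}

```text
time: 17.25
tool_pos: [0.6568, 0.0606, 0.0257]
tool_rot: [3.141, -0.0, -2.908]
contact_force: [0.8, -0.4, -0.3]
opening: 0.0003
grip_force: 0.7
```

Call:
{"op": "carry_out", "data": {
  "commands": [
    [[0, 0.001, 0], 0, 0],
    [[0, 0.001, 0], 0, 0],
    [[0, 0, 0], 0, 0]
  ]
}}

```text
time: 17.62
tool_pos: [0.6563, 0.0625, 0.0257]
tool_rot: [3.141, 0.0, -2.908]
contact_force: [0.4, -2.2, 0.3]
opening: 0.0003
grip_force: 0.8
```

Call:
{"op": "carry_out", "data": {
  "commands": [
    [[0, 0.001, 0], 0, 0],
    [[0, 0.001, 0], 0, 0],
    [[0, 0, 0], 0, 0]
  ]
}}

```text
time: 18.0
tool_pos: [0.6564, 0.063, 0.0259]
tool_rot: [-3.14, 0.001, -2.909]
contact_force: [1.8, -7.1, -0.5]
opening: 0.0004
grip_force: 3.7
```

Call:
{"op": "carry_out", "data": {
  "commands": [
    [[0, 0.001, 0], 0, 0],
    [[0, 0.001, 0], 0, 0],
    [[0, 0, 0], 0, 0],
    [[0, -0.01, 0], 0, 0],
    [[0, -0.012, 0], 0, 0],
    [[0.02, 0, 0], 0, 0],
    [[0.02, 0, 0], 0, 0],
    [[0.025, 0, 0], 0, 0],
    [[0.02, 0, 0], 0, 0],
    [[0, 0.03, 0], 0, 0.5],
    [[0, 0.03, 0], 0, 0.5],
    [[0, 0.031, 0], 0, 0.5],
    [[0, 0, 0], 0, 0.5],
    [[-0.01, 0, 0], 0, 0.5],
    [[-0.01, 0, 0], 0, 0.5],
    [[-0.01, 0, 0], 0, 0.5],
    [[-0.004, 0, 0], 0, 0.5],
    [[0, 0, 0], 0, 0.5]
  ]
}}

```text
time: 20.25
tool_pos: [0.5901, 0.1215, 0.0255]
tool_rot: [3.141, -0.0, -2.909]
contact_force: [0.7, 0.3, -0.6]
opening: 0.046
grip_force: 0.0
```

```bash
python3 - <<'E'
from h import *
c,s=wrist();save(c,"pics/w5.png",1.4)
print(fitstop(s["tool_pos"][:2]),s["contact_force"],s["opening"])
E
```

```text
[-0.08424528 -0.06071982] [ 0.73095963  0.34434298 -0.63656894] 0.04600470904147719
```

View pics/w5.png

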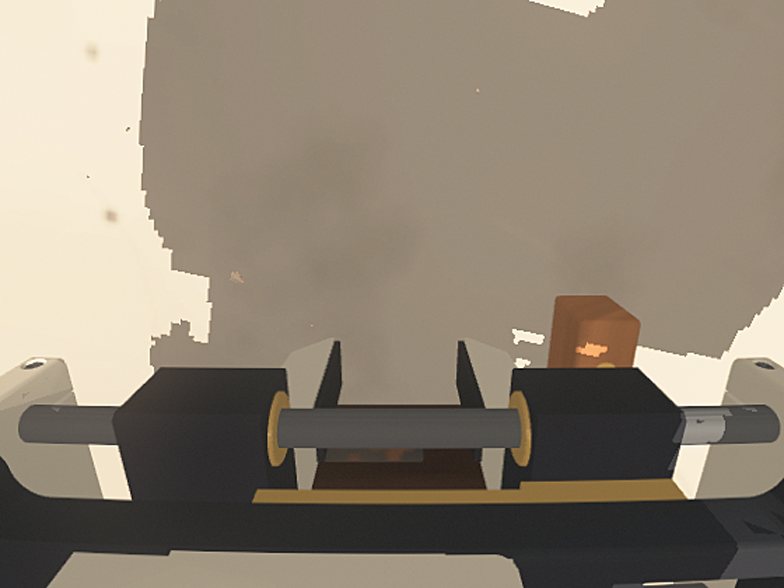

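The fingers stand just short of the seated block, whose edge is level at row ~405, with the short batten at (590,330) beside them. I press it in gently.

Call:
{"op": "carry_out", "data": {
  "commands": [
    [[-0.004, 0, 0], 0, 0.5],
    [[-0.003, 0, 0], 0, 0.5],
    [[-0.002, 0, 0], 0, 0.5],
    [[-0.001, 0, 0], 0, 0.5],
    [[-0.001, 0, 0], 0, 0.5],
    [[0, 0, 0], 0, 0.5]
  ]
}}

```text
time: 21.05
tool_pos: [0.6006, 0.1242, 0.0257]
tool_rot: [3.142, 0.0, -2.908]
contact_force: [-0.7, -0.2, -0.0]
opening: 0.0459
grip_force: 0.0
```

Call:
{"op": "carry_out", "data": {
  "commands": [
    [[-0.001, 0, 0], 0, 0.5],
    [[-0.001, 0, 0], 0, 0.5],
    [[-0.001, 0, 0], 0, 0.5],
    [[0, 0, 0], 0, 0.5]
  ]
}}

```text
time: 21.55
tool_pos: [0.6007, 0.1242, 0.0257]
tool_rot: [3.141, -0.006, -2.908]
contact_force: [-11.0, -3.3, 7.6]
opening: 0.0459
grip_force: 5.9
```

Call:
{"op": "carry_out", "data": {
  "commands": [
    [[0.01, 0, 0], 0, 0.5],
    [[0.02, 0, 0], 0, 0.5],
    [[0.02, 0, 0], 0, 0.5],
    [[0.02, 0, -0.03], 0, 0.5],
    [[0.02, 0, -0.04], 0, 0.5],
    [[0.02, 0, -0.04], 0, 0.5],
    [[0, 0, -0.04], 0, 0.5],
    [[0, 0, -0.04], 0, 0.5],
    [[0, 0, 0], 0, 0.5],
    [[0, 0, 0], 0, 0.5]
  ]
}}

```text
time: 22.8
tool_pos: [0.496, 0.0994, 0.2151]
tool_rot: [3.141, -0.001, -2.908]
contact_force: [-0.5, -0.4, -1.1]
opening: 0.046
grip_force: 0.0
```

```bash
python3 - <<'E'
from h import *
c,s=wrist();save(c,"pics/w6.png",1.4)
print(fitstop(s["tool_pos"][:2]),s["contact_force"])
for n in ["top","scene"]:
    c=robot.read_camera(n)
    for o in ["cream_jar","amber_jar","speckled_tin","loop_tool","printing_block"]:
        print(n,o,[(a["p"],np.round(pt(c,a["at"],0),3),np.round(fitstop(pt(c,a["at"],0)[:2]),3)) for a in robot.tip_of(c,o)[:1]])
E
```

```text
[-0.18084926 -0.06046303] [-0.49207318 -0.3758174  -1.13516741]
top cream_jar [(0.56, array([ 0.534, -0.283,  0.   ]), array([-0.232, -0.441]))]
top amber_jar [(0.78, array([0.444, 0.308, 0.   ]), array([-0.184,  0.155]))]
top speckled_tin [(0.56, array([0.617, 0.396, 0.   ]), array([0.006, 0.2  ]))]
top loop_tool [(0.49, array([0.43 , 0.487, 0.   ]), array([-0.156,  0.332]))]
top printing_block [(0.93, array([0.645, 0.143, 0.   ]), array([-0.026, -0.052]))]
scene cream_jar [(0.8, array([ 0.527, -0.287,  0.   ]), array([-0.24 , -0.443]))]
scene amber_jar [(0.96, array([0.439, 0.315, 0.   ]), array([-0.186,  0.162]))]
scene speckled_tin [(0.66, array([0.594, 0.402, 0.   ]), array([-0.016,  0.211]))]
scene loop_tool [(0.61, array([0.433, 0.483, 0.   ]), array([-0.154,  0.327]))]
scene printing_block [(0.95, array([0.643, 0.133, 0.   ]), array([-0.03 , -0.062]))]
```

View pics/w6.png

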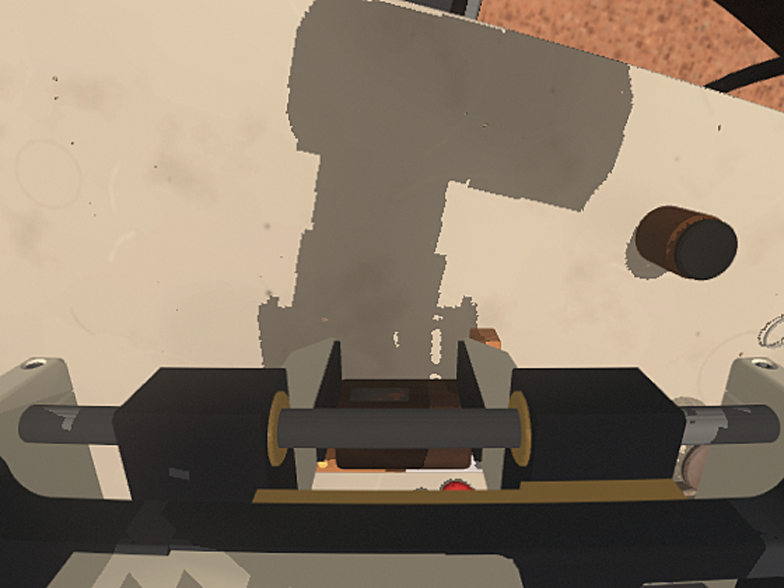

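The wrist view shows the block in the corner, edge level at row 380, with the amber jar untouched at (690,240). Both pushes stalled within about 1.5 mm of where a seated block should stop them. The network readings put the jars, the pot and the tool at their starting places, give or take its noise. I hand in.

```bash
python3 -c "
from cell import robot
print(robot.hand_in())"
```

```text
the job is handed in; nothing more can be done
None
```

I pushed the printing block into the inside corner of the L, where it stopped firmly against both battens, left the jars, pot and loop tool where they were, and handed the job in at about 23 s; the hand-in returned no verdict.

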